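Shut the centrifuge and push its selector lever to full speed

ROBOT

A 7-joint arm with a two-finger parallel gripper is mounted at the origin on the work surface. World frame = base frame: x ahead of the robot, y to its left, z up, the work surface at z = 0. Lengths are in m, angles in degrees, forces in N, time in s.
With the tool pointing down it reaches from about 0.425 to 0.825 m from the base axis. Payload 3.6 kg.
Tool frame: the origin (TCP) lies on the centre line of the jaws, within the pads' length; the fingertips stand 22 mm ahead of it and the grasp point (between the pads) lies 3 mm ahead of it; x points along the fingers, y is the direction in which the jaws open and shut, and the axes are right-handed (so a half turn about x gives the same grasp; the last joint's range is limited). The gripper opens to 93 mm and grips with 3 to 60 N. Pads are 15 mm wide; open, the fingers measure 128 mm over their backs; the gripper's body (75 mm by 188 mm) begins 65 mm behind the grasp point.
Start: joints at [-64.773, 35.231, -0.722, 81.555, 0.464, 63.22, -2.315], TCP at [0.292, 0.58, 0.241] pointing down, gripper open.
Joint ranges: [-178.69, 178.69], [-17.37, 117.87], [-77.05, 75.6], [15.02, 138.74], [-78.02, 258.01], [0.78, 113.62], [-162.83, 162.83]. Speed limits (degrees/s): [159.86, 159.86, 180, 180, 180, 180, 180].

INTERFACE

Orientations are given as a 3x3 rotation matrix whose columns are the frame's x, y, z axes.
In Python, from plant import ctrl gives the robot as it stands. The module is installed in compiled form; this text tells all that it offers.
- The arm moves only by the tool play_rows, never from a script. Its argument "plan" is text: rows parted by semicolons, each of 7 numbers parted by spaces: the shift along the tool's x, y, z in m, then the turn, a rotation vector about the tool's x, y, z in degrees, then the opening, from -1 (shut) to 1 (fully open). A call has 1 to 5 rows; each row is the pose to reach, as a shift and turn from the pose commanded when the call began, along the tool's axes at that moment; what a row does not reach only later rows make up. A row lasts 1/12 s, in which the tool goes at most 41.7 mm and 7.16 degrees, less where a joint would pass 70% of its speed; a pose out of reach is approached as far as the arm can. A call with a gripper value outside its range is refused whole. The fingers move at their own pace and stop on an object; the grip force is fixed at half the most. Time passes only in rows, so rows that repeat a pose let the fingers close. It gives the time, the measured TCP pose, the force and the opening at its end, in the units of the state.
- ctrl.read_state(): the state, without advancing time (a new reading comes with each control period).
- ctrl.read_camera(name): name is "scene" or "top" or "wrist"; returns the picture (400x640x3 uint8, blue, green, red); there is no depth.
- ctrl.camera_model(name): a dict with "fx", "fy", "cx", "cy" (pixels), "distortion" ([k1, k2, p1, p2, k3] as OpenCV has them; the pictures are not rectified), "R" (3x3) and "t" (3): a world point X has camera coordinates R X + t; the wrist camera has in their place "hand_eye" (4x4, takes a point from camera to tool coordinates, whose origin is the TCP and whose axes are the tool frame's). Camera axes: x right, y down, z forward; pixel columns grow to the right and rows downward; lengths in m; the calibration is good to about 2 mm. A picture is of the moment at which its call begins: read the wrist's pose just before it. camera_model takes no time and is no camera call.
- ctrl.sign_off(): hands the job in, once; it reports no verdict.
Trained networks look in the newest picture that a camera, given by its name, has taken for a name from the list of things; names that differ only in an ending like _2 or _b are one class to them, and where a whole thing is asked for, a point or a joint stands for the part that bears it (a point fixed in the world has none). Each returns a list of dicts, best first, with "confidence" (0 to 1); they miss things now and then, are a little off and sometimes report something else, mostly with a low value. They report only what shows in the picture. A call takes as long as a camera call.
- ctrl.masks_of(camera, target): "pixels" (400x640 bool, what is visible of it) and "position" ([column, row] in pixels, amid what is visible of it).
- ctrl.mark_of(camera, target): "position" ([column, row] in pixels: a listed point, or the origin of a listed thing).
The state is a dict: "clock": time; "qpos": joint angles; "qvel": joint speeds; "joint_torque": joint torques, N m; "ee_pos": TCP position; "tcp_rot": TCP orientation; "force": force on the tool from outside, world axes, zero at the start; "ft_torque": the same for the moment, N m; "opening": opening from 0.0 (shut) to 1.0 (fully open).
Only numpy, scipy, OpenCV 4.12 (cv2) and the standard library are available. Lean on these libraries where they do the work, as an engineer would, in place of code of your own. Each camera call takes 0.05 s, during which the arm holds its last target.

TASK

The bench centrifuge is loaded and ready to spin. Push its lid fully shut, and only then push the selector lever on the console from stop, past the low-speed click, all the way to its second stop (full speed). Only push with closed fingers or the outside of the fingers: do not take the lid or the lever between the fingers, and leave the tube rack, the bottle and the jar where they stand.

Things in the scene. Friction and masses are not known exactly. Their poses are not given: they have to be found in the camera images.
- centrifuge: cream bench centrifuge, fixed, 260 deep (its x) x 320 wide (y) x 165 mm high; origin: centre of its footprint on the worktop; x points to its back, y to its left. Chamber with lid on the left (y -60 to 160 mm, deck at z 160 mm); console with the lever on the right (y -160 to -60 mm, top at z 165 mm), bearing a dark arched quadrant, crest at z 181 mm
- lid (a joint): opening angle of the lid, rad: 0 = fully shut, 0.75 to 1.1 at the start, 1.2 at most. A friction hinge: the lid stays at whatever angle it is left at and must be pushed all the way down; 1 to 6 N near its front edge moves it
- lid_hinge (a point): middle of the lid's hinge axis (parallel to the centrifuge's y, at the back of the chamber, x 112, y 50, z 161 mm in its frame), at the lid's underside. The lid is a flat dark red panel 210 mm wide, 14 mm thick, its free edge 210 mm from the axis; open, it leans up and to the front, its upper face looking up and to the back
- lid_front (a point): middle of the lid's free front edge, on the upper face; moves with the lid. Its x axis points along the lid from the free edge to the hinge, its z axis out of the upper face
- selector (a joint): angle of the selector lever, rad: 0 = stop (leaning to the front, one white dot), 0.35 = first detent, low speed (amber dot), 0.70 = second stop, full speed (two green dots, leaning to the back). A sprung detent draws it into each of the three; 7 to 8 N at the grip moves it out of stop or out of the first detent
- grip (a point): centre of the lever's black grip (24 mm diameter, 37 mm long, white band; flat top 19 mm above the centre), 100 mm from the pivot; 44 mm above the console top at both ends of its travel, 50 mm half-way. From stop to second stop it goes 69 mm along the centrifuge's x, to the back. z axis up along the stalk, y along the pivot
- rack_mid (a point): bystander: white tube rack 66 x 130 mm with six capped tubes, 101 mm high; the point is in its middle, 50 mm up. Leave it standing
- spirit_mid (a point): bystander: white bottle with blue cap, 60 mm diameter, 165 mm high; the point is half-way up. Leave it standing
- specimen_mid (a point): bystander: clear specimen jar with yellow cap, 52 mm diameter, 62 mm high; the point is half-way up. Leave it standing

How it is judged:
By the outcome, as a careful person would: the job done as asked, in the order asked, and still so for the second after the job is handed in, with the robot touching nothing.
It also fails if it takes over 51 s, if anything falls off the work surface, if the arm or the gripper's body presses on something with over 40 N, if the wrist force passes 120 N, or if a joint passes its speed limit or range.

## Working session

There is one attempt and no reset: what is moved stays moved. The work goes in short steps, Python scripts to look and compute and a tool call to move; the robot and the scene stay as the last step left them, time stands still between calls to the robot, and variables do not carry over. Pictures are saved under pics/ and viewed, and the job is handed in when it is done.

Besides the shell and the picture viewer there is one more tool, called after "Emit:" by a JSON object that holds its "api" and its "payload", one argument or row to a line. play_rows: Moves the arm, as the interface text tells. Its arguments: {"type":"object","properties":{"plan":{"type":"string"}},"required":["plan"]}

```bash
mkdir -p pics; cat > h.py <<'E'
import numpy as np,cv2
from plant import ctrl
def snap(cam,name):
    im=ctrl.read_camera(cam); cv2.imwrite('pics/%s.png'%name,im); return im
E
python3 - <<'E'
from h import *
s=ctrl.read_state(); print(s)
for c in ['scene','top']:
    snap(c,c+'0')
    m=ctrl.camera_model(c); print(c,m)
    for t in ['centrifuge','lid_hinge','lid_front','grip','rack_mid','spirit_mid','specimen_mid']:
        print(t,[(np.round(d['position'],1),round(d['confidence'],2)) for d in ctrl.mark_of(c,t)][:3])
print(ctrl.camera_model('wrist'))
E
```

```text
{'clock': 0.0, 'qpos': array([-64.7727846 ,  35.28766198,  -0.72318059,  81.64047213,
         0.46437316,  63.22006777,  -2.31633102]), 'qvel': array([ 0.05748144,  0.02189381,  0.11841169,  0.18348688, -0.03403986,
       -0.02730718,  0.02205722]), 'joint_torque': array([-1.58673520e-04, -4.58922815e+01,  2.08927025e-01, -1.65740454e+01,
       -6.11523609e-02,  2.03823717e-02,  2.17057377e-04]), 'ee_pos': array([0.29217692, 0.57980552, 0.23950401]), 'tcp_rot': array([[-1.10775233e-03,  4.49987030e-01,  8.93034404e-01],
       [-2.28169150e-03,  8.93031490e-01, -4.49988391e-01],
       [-9.99996783e-01, -2.53610470e-03,  3.74738642e-05]]), 'force': array([ 0.49262679, -1.09096627,  0.1622725 ]), 'ft_torque': array([ 0.04369333,  0.02042814, -0.02691093]), 'opening': 1.0005612542128057}
scene {'fx': 470.22208818657754, 'fy': 470.22208818657754, 'cx': 325.27215305086406, 'cy': 194.6807235789046, 'distortion': array([-0.03929924,  0.        ,  0.        ,  0.        ,  0.        ]), 'R': array([[ 0.81685372,  0.57665026, -0.01498256],
       [ 0.48490044, -0.70049044, -0.5236265 ],
 
[... 976 characters left out ...]
)]
rack_mid [(array([229.3, 233.7]), 0.85), (array([331.4, 187.3]), 0.43)]
spirit_mid [(array([420.4, 124.3]), 0.8)]
specimen_mid [(array([445. , 204.9]), 0.56)]
{'fx': 292.1263175296619, 'fy': 292.1263175296619, 'cx': 317.8679327322148, 'cy': 198.80495781639988, 'distortion': array([-0.0516611,  0.       ,  0.       ,  0.       ,  0.       ]), 'hand_eye': array([[ 7.00904006e-04, -2.83213794e-01,  9.59056545e-01,
        -1.44161639e-01],
       [ 9.99999266e-01, -7.49540900e-04, -9.52168898e-04,
         7.94923357e-04],
       [ 9.88519471e-04,  9.59056508e-01,  2.83213061e-01,
        -7.92307046e-02],
       [ 0.00000000e+00,  0.00000000e+00,  0.00000000e+00,
         1.00000000e+00]])}
```

View pics/scene0.png

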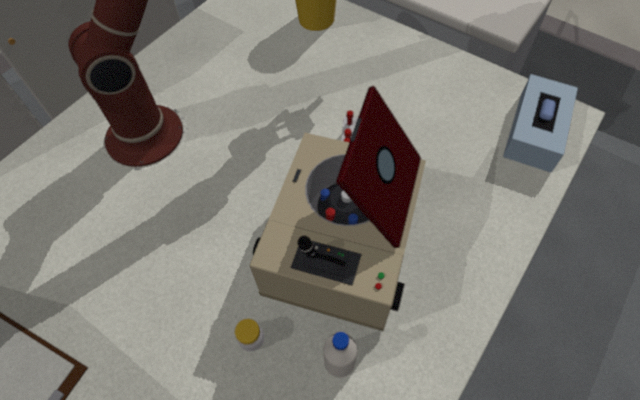

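View pics/top0.png

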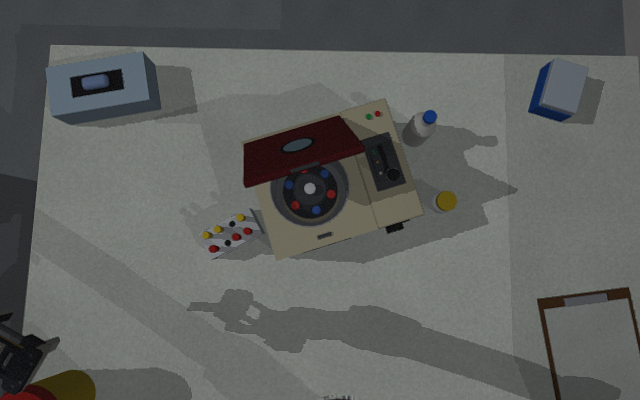

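```bash
cat >> h.py <<'E'
def proj(c,X):
    m=ctrl.camera_model(c); r,_=cv2.Rodrigues(m['R'])
    K=np.array([[m['fx'],0,m['cx']],[0,m['fy'],m['cy']],[0,0,1]])
    return cv2.projectPoints(np.atleast_2d(np.array(X,float)),r,m['t'],K,m['distortion'])[0][:,0]
def model(p):
    x,y,a,l,sel=p
    R=np.array([[np.cos(a),-np.sin(a),0],[np.sin(a),np.cos(a),0],[0,0,1]]);o=np.array([x,y,0])
    W=lambda v:R@np.array(v)+o
    h=np.array([.112,.05,.161])
    d=np.array([-np.cos(l),0,np.sin(l)]);n=np.array([np.sin(l),0,np.cos(l)])
    # grip: pivot below console; centre at stop lean -0.35, top arc
    g=lambda s:np.array([gx+.1*np.sin(s-.35),gy,.165+.050-.1+.1*np.cos(s-.35)])
    gx,gy=GX
    P={'lid_hinge':W(h),'lid_front':W(h+.21*d+.014*n),'grip':W(g(sel)),
     'lf_l':W(h+.21*d+.014*n+[0,.105,0]),'lf_r':W(h+.21*d+.014*n-[0,.105,0]),
     'lh_l':W(h+.014*n+[0,.105,0]),'lh_r':W(h+.014*n-[0,.105,0])}
    for i,(a_,b_) in enumerate([(-.13,.16),(-.13,-.16),(.13,-.16),(.13,.16)]):
        P['c%d'%i]=W([a_,b_,.165 if b_<0 else .16]); P['f%d'%i]=W([a_,b_,0])
    return P,R
GX=[0,-.11]
E
cat > fit.py <<'E'
from h import *
from scipy.optimize import least_squares
import h
obs={'top':{'lid_hinge':(294.2,136.6),'lid_front':(302.1,164.7),'grip':(389.9,171.2),'c0':(275,259),'c1':(423,214),'c2':(388,98)},
'scene':{'lid_hinge':(406.3,202.5),'lid_front':(361.8,129.2),'grip':(306,242.4),'c1':(257,268)}}
def res(q):
    h.GX=q[4:6]
    P,_=model([*q[:4],0]);r=[]
    for c in obs:
        k=list(obs[c]); r+=list((proj(c,[P[i] for i in k])-np.array([obs[c][i] for i in k])).ravel())
    return np.array(r)
s=least_squares(res,[.6,0,.2,.9,0,-.11],loss='soft_l1')
print(np.round(s.x,4)); print(np.round(res(s.x).reshape(-1,2),1))
h.GX=s.x[4:6];P,_=model([*s.x[:4],0])
for k in P: print(k,np.round(P[k],3))
for c in obs:
    im=cv2.imread('pics/%s0.png'%c)
    for k in P:
        u=proj(c,P[k])[0]; cv2.circle(im,(int(u[0]),int(u[1])),2,(0,255,0),-1)
    cv2.imwrite('pics/%s_fit.png'%c,im)
# bystanders, triangulate
for n,a,b in [('rack',(354.9,140.1),(229.3,233.7)),('spirit',(340.5,351.8),(420.4,124.3)),('spec',(246.4,335.3),(445,204.9))]:
    t=least_squares(lambda X:np.r_[proj('scene',X)[0]-a,proj('top',X)[0]-b],[.6,0,.05]); print(n,np.round(t.x,3),round(t.cost,1))
E
python3 fit.py
```

```text
[ 5.9620e-01  3.0400e-02  3.1130e-01  1.0081e+00  8.0000e-04 -1.0860e-01]
[[-1.1 -3.8]
 [ 1.  -4.1]
 [-0.2  1.8]
 [-0.4  0.2]
 [ 1.3 -0.1]
 [-2.3 -1.6]
 [-0.3  0. ]
 [-1.6 -0.4]
 [ 0.6  0.9]
 [-9.8 -3.4]]
lid_hinge [0.687 0.112 0.161]
lid_front [0.592 0.082 0.346]
grip [ 0.598 -0.083  0.209]
lf_l [0.56  0.182 0.346]
lf_r [ 0.624 -0.018  0.346]
lh_l [0.667 0.216 0.168]
lh_r [0.731 0.016 0.168]
c0 [0.423 0.143 0.16 ]
f0 [0.423 0.143 0.   ]
c1 [ 0.521 -0.162  0.165]
f1 [ 0.521 -0.162  0.   ]
c2 [ 0.769 -0.082  0.165]
f2 [ 0.769 -0.082  0.   ]
c3 [0.671 0.223 0.16 ]
f3 [0.671 0.223 0.   ]
rack [0.476 0.263 0.042] 0.1
spirit [ 0.733 -0.175  0.084] 0.1
spec [ 0.557 -0.244  0.024] 2.0
```

```bash
python3 - <<'E'
import cv2,numpy as np
a=cv2.imread('pics/top_fit.png')[80:280,220:480];b=cv2.imread('pics/scene_fit.png')[70:340,220:460]
a=cv2.resize(a,None,fx=1.5*2*.5+0,fy=1.5);b=cv2.resize(b,None,fx=1.6,fy=1.6)
H=max(a.shape[0],b.shape[0]);f=lambda x:cv2.copyMakeBorder(x,0,H-x.shape[0],0,0,cv2.BORDER_CONSTANT)
cv2.imwrite('pics/fit.png',np.hstack([f(a),f(b)]))
E
```

```text
(no output)
```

View pics/fit.png

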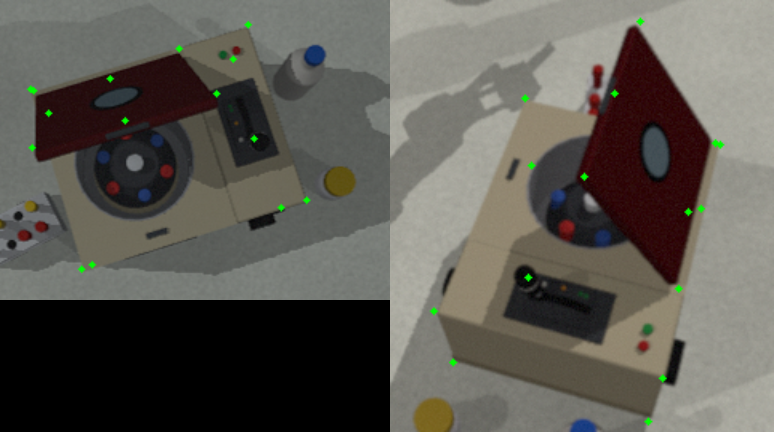

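```bash
sed -i "s/'c2':(388,98)}/'c2':(387,98),'lf_l':(245,187),'lf_r':(364,151),'lh_l':(245,143),'lh_r':(342,116)}/; s/'c1':(257,268)}/'c1':(251,266),'lf_l':(371,87),'lf_r':(339,181),'lh_l':(421,160),'lh_r':(397,246)}/" fit.py; python3 fit.py
python3 - <<'E'
import cv2,numpy as np
a=cv2.imread('pics/top_fit.png')[80:280,220:480];b=cv2.imread('pics/scene_fit.png')[70:340,220:460]
a=cv2.resize(a,None,fx=1.5,fy=1.5);b=cv2.resize(b,None,fx=1.6,fy=1.6)
H=max(a.shape[0],b.shape[0]);f=lambda x:cv2.copyMakeBorder(x,0,H-x.shape[0],0,0,cv2.BORDER_CONSTANT)
cv2.imwrite('pics/fit2.png',np.hstack([f(a),f(b)]))
E
```

```text
[ 0.5937  0.0288  0.3145  0.9822  0.0033 -0.1078]
[[-0.6 -2.5]
 [ 2.8  0.5]
 [-0.2  1.8]
 [ 0.6  1.6]
 [ 2.2  0.8]
 [-0.8 -0.6]
 [-1.7 -3.4]
 [ 1.9 -4. ]
 [-1.6 -0.8]
 [-2.2 -2.3]
 [-1.9 -0.2]
 [-6.4 -0.1]
 [ 0.6  0.9]
 [-5.3 -1.2]
 [ 0.3 -2.9]
 [-1.9 -0.1]
 [ 0.6 -1.3]
 [ 1.9  4. ]]
lid_hinge [0.685 0.111 0.161]
lid_front [0.585 0.079 0.343]
grip [ 0.598 -0.083  0.209]
lf_l [0.552 0.178 0.343]
lf_r [ 0.617 -0.021  0.343]
lh_l [0.663 0.214 0.169]
lh_r [0.728 0.015 0.169]
c0 [0.421 0.141 0.16 ]
f0 [0.421 0.141 0.   ]
c1 [ 0.52  -0.164  0.165]
f1 [ 0.52  -0.164  0.   ]
c2 [ 0.767 -0.083  0.165]
f2 [ 0.767 -0.083  0.   ]
c3 [0.668 0.221 0.16 ]
f3 [0.668 0.221 0.   ]
rack [0.476 0.263 0.042] 0.1
spirit [ 0.733 -0.175  0.084] 0.1
spec [ 0.557 -0.244  0.024] 2.0
```

View pics/fit2.png

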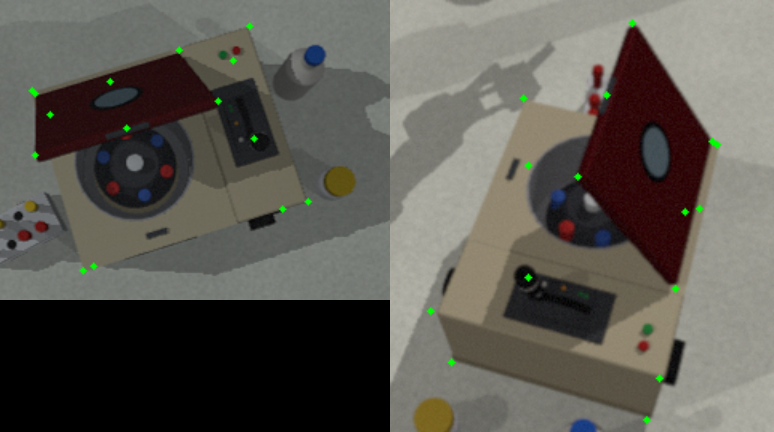

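```bash
cat >> h.py <<'E'
CX=np.array([.951,.309,0]);CY=np.array([-.309,.951,0]);HG=np.array([.685,.111,.161])
def to(X,yawy=CY):
    s=ctrl.read_state();R=s['tcp_rot'];d=R.T@(np.array(X)-s['ee_pos'])
    T=np.c_[[0,0,-1],yawy,np.cross([0,0,-1],yawy)]
    rv=np.degrees(cv2.Rodrigues(R.T@T)[0].ravel())
    print('t',round(s['clock'],2),'pos',np.round(s['ee_pos'],4),'F',np.round(s['force'],1),'open',round(s['opening'],2));print('shift',np.round(d,4),'|',round(np.linalg.norm(d),3),'rot',np.round(rv,1));return s
def c2w(x,y,z): return np.array([.5937,.0288,0])+x*CX+y*CY+[0,0,z]
E
python3 - <<'E'
from h import *
to([.63,.093,.40])
E
```

```text
t 0.8 pos [0.2925 0.5804 0.2407] F [ 1.3 -0.1 -1.2] open 1.0
shift [-0.1593 -0.2835  0.5207] | 0.614 rot [-44.7  -0.    0. ]
```

Emit:
{"api": "play_rows", "payload": {
  "plan": "-0.03 -0.01 0.02 -6 0 0 -1;-0.06 -0.02 0.04 -12 0 0 -1;-0.09 -0.03 0.06 -18 0 0 -1;-0.12 -0.04 0.08 -24 0 0 -1;-0.15 -0.05 0.1 -30 0 0 -1"
}}

```text
clock: 1.22
ee_pos: [0.3598, 0.4897, 0.3923]
tcp_rot: [[0.0, -0.062, 0.998], [0.0, 0.998, 0.062], [-1.0, 0.0, 0.0]]
force: [1.0, 0.4, 0.2]
opening: 0.69
```

```bash
python3 -c "
from h import *
to([.63,.093,.40])"
```

```text
t 1.22 pos [0.3598 0.4897 0.3923] F [1.  0.4 0.2] open 0.69
shift [-0.0077 -0.4127  0.2451] | 0.48 rot [-14.4   0.   -0. ]
```

Emit:
{"api": "play_rows", "payload": {
  "plan": "-0.002 -0.033 0.02 -3 0 0 -1;-0.004 -0.066 0.04 -6 0 0 -1;-0.006 -0.099 0.06 -9 0 0 -1;-0.008 -0.132 0.08 -12 0 0 -1;-0.008 -0.165 0.1 -14.4 0 0 -1"
}}

```text
clock: 1.63
ee_pos: [0.4694, 0.3301, 0.3994]
tcp_rot: [[0.001, -0.306, 0.952], [0.001, 0.952, 0.306], [-1.0, 0.0, 0.001]]
force: [0.3, -0.1, -0.3]
opening: 0.332
```

```bash
python3 -c "
from h import *
to([.63,.093,.40])"
```

```text
t 1.63 pos [0.4694 0.3301 0.3994] F [ 0.3 -0.1 -0.3] open 0.33
shift [-0.0006 -0.2749  0.0804] | 0.286 rot [-0.2  0.1 -0. ]
```

Emit:
{"api": "play_rows", "payload": {
  "plan": "0 -0.035 0.02 0 0 0 -1;0 -0.07 0.035 0 0 0 -1;0 -0.11 0.045 0 0 0 -1;0 -0.15 0.055 0 0 0 -1;0 -0.18 0.065 0 0 0 -1"
}}

```text
clock: 2.05
ee_pos: [0.5866, 0.1755, 0.3988]
tcp_rot: [[0.001, -0.299, 0.954], [-0.002, 0.954, 0.299], [-1.0, -0.002, 0.0]]
force: [-0.2, 0.5, -0.2]
opening: 0.014
```

Emit:
{"api": "play_rows", "payload": {
  "plan": "0 -0.03 0.005 0 0 0 -1;0 -0.06 0.01 0 0 0 -1;0 -0.08 0.015 0 0 0 -1;0 -0.095 0.015 0 0 0 -1;0 -0.095 0.015 0 0 0 -1"
}}

```text
clock: 2.47
ee_pos: [0.6291, 0.0894, 0.3982]
tcp_rot: [[-0.0, -0.297, 0.955], [-0.003, 0.955, 0.297], [-1.0, -0.003, -0.001]]
force: [0.0, -0.1, -1.0]
opening: 0.009
```

```bash
python3 -c "
from h import *
to([.63,.093,.40])
s=snap('scene','s1');t=snap('top','t1');cv2.imwrite('pics/st1.png',np.vstack([s[60:320,150:550],t[40:300,150:550]]))"
```

```text
t 2.47 pos [0.6291 0.0894 0.3982] F [ 0.  -0.1 -1. ] open 0.01
shift [-0.0018  0.0032  0.0019] | 0.004 rot [-0.7 -0.1  0.2]
```

View pics/st1.png

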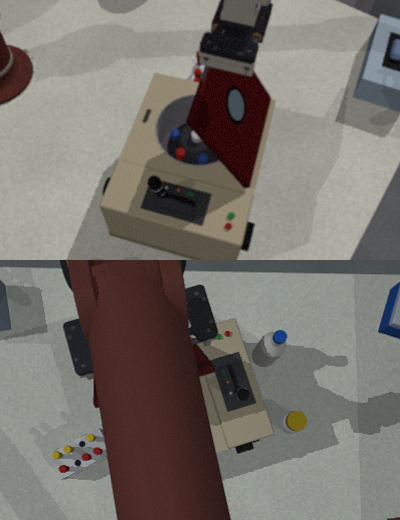

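```bash
python3 -c "
from h import *
s=ctrl.read_state();p=s['ee_pos'];R=s['tcp_rot']
m=ctrl.camera_model('scene');print('cam',-m['R'].T@m['t'])
im=cv2.imread('pics/s1.png')
for X in [p+R[:,0]*.022,p,p-R[:,0]*.062]:
  u=proj('scene',X)[0];print(u);cv2.circle(im,(int(u[0]),int(u[1])),1,(0,255,0),-1)
cv2.imwrite('pics/s1z.png',cv2.resize(im[50:260,280:470],None,fx=2.8,fy=2.8))"
```

```text
cam [ 0.83514664 -0.34535182  0.93866868]
[385.08111617 120.74363645]
[386.4217861  111.21698022]
[390.59261871  81.50375443]
```

View pics/s1z.png

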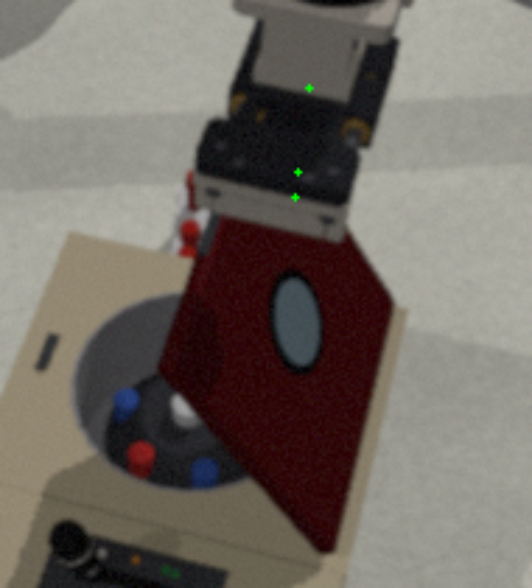

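```bash
python3 -c "
from h import *
s=ctrl.read_state();p=s['ee_pos'];R=s['tcp_rot']
im=cv2.resize(cv2.imread('pics/s1.png')[50:260,280:470],None,fx=2.8,fy=2.8)
for a in (-.094,.094):
  for b in (-.0375,.0375):
    for x,c in ((-.062,(0,255,255)),(-.13,(255,255,0))):
      u=(proj('scene',p+R@np.array([x,a,b]))[0]-[280,50])*2.8;cv2.circle(im,(int(u[0]),int(u[1])),4,c,-1)
cv2.imwrite('pics/s1z2.png',im)"
```

```text
(no output)
```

View pics/s1z2.png

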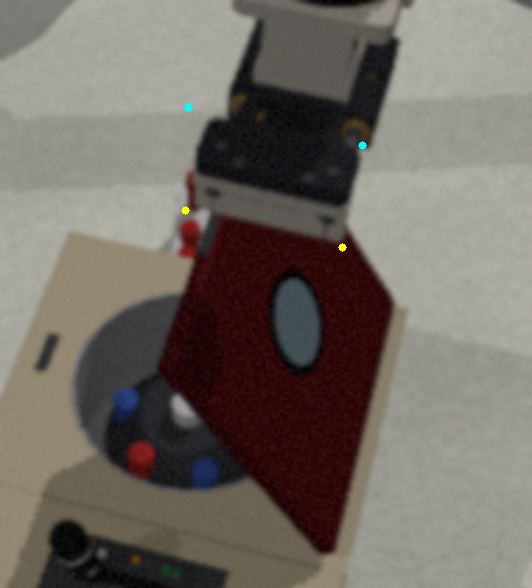

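Emit:
{"api": "play_rows", "payload": {
  "plan": "0.026 0.003 -0.005 0 0 0 -1;0.052 0.003 -0.01 0 0 0 -1;0.058 0.003 -0.022 0 0 0 -1;0.065 0.003 -0.0335 0 0 0 -1;0.074 0.003 -0.044 0 0 0 -1"
}}

```text
clock: 2.98
ee_pos: [0.5852, 0.0873, 0.3254]
tcp_rot: [[0.004, -0.308, 0.951], [0.003, 0.951, 0.308], [-1.0, 0.002, 0.005]]
force: [1.9, 0.9, 2.5]
opening: 0.005
```

```bash
python3 -c "
from h import *
s=to([.63,.093,.40]);d=s['ee_pos']-HG;print('u',d@CX,'v',d@CY,'z',s['ee_pos'][2])
s=snap('scene','s2');cv2.imwrite('pics/s2z.png',cv2.resize(s[50:300,220:470],None,fx=2.3,fy=2.3))"
```

```text
t 2.98 pos [0.5852 0.0873 0.3254] F [1.9 0.9 2.5] open 0.01
shift [-0.0744 -0.0082  0.0447] | 0.087 rot [-0.1  0.3 -0.1]
u -0.10223348201056041 v 0.008271084132500557 z 0.32543827919118185
```

View pics/s2z.png

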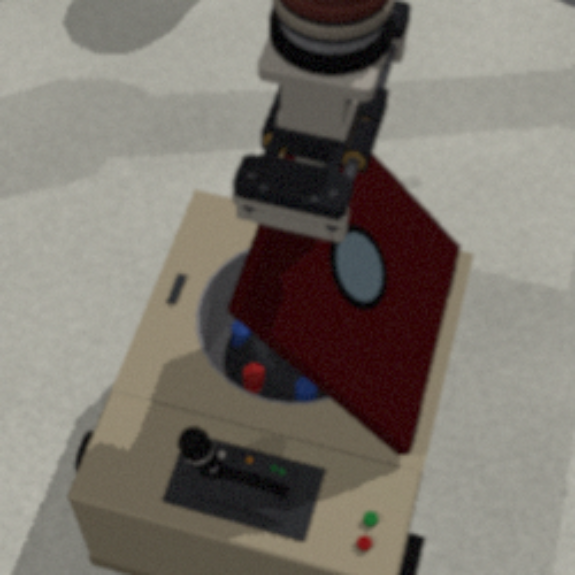

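Emit:
{"api": "play_rows", "payload": {
  "plan": "0.008 0 -0.011 0 0 0 -1;0.018 0 -0.02 0 0 0 -1;0.028 0 -0.029 0 0 0 -1;0.039 0 -0.037 0 0 0 -1;0.05 0 -0.0445 0 0 0 -1"
}}

```text
clock: 3.45
ee_pos: [0.5429, 0.0729, 0.2757]
tcp_rot: [[0.003, -0.307, 0.952], [0.002, 0.952, 0.307], [-1.0, 0.001, 0.004]]
force: [1.6, 0.4, 1.7]
opening: 0.006
```

Emit:
{"api": "play_rows", "payload": {
  "plan": "0.012 0 -0.007 0 0 0 -1;0.024 0 -0.0135 0 0 0 -1;0.037 0 -0.019 0 0 0 -1;0.05 0 -0.0245 0 0 0 -1;0.06 0 -0.028 0 0 0 -1"
}}

```text
clock: 3.87
ee_pos: [0.5162, 0.064, 0.2149]
tcp_rot: [[0.002, -0.307, 0.952], [0.002, 0.952, 0.307], [-1.0, 0.001, 0.002]]
force: [1.0, 0.6, 0.5]
opening: 0.006
```

```bash
python3 -c "
from h import *
s=to([.63,.093,.40]);d=s['ee_pos']-HG;print('u',d@CX,'v',d@CY,'z',s['ee_pos'][2])
s=snap('scene','s3');cv2.imwrite('pics/s3z.png',cv2.resize(s[50:300,220:470],None,fx=2.3,fy=2.3))"
```

```text
t 3.87 pos [0.5162 0.064  0.2149] F [1.  0.6 0.5] open 0.01
shift [-0.1848 -0.0071  0.1176] | 0.219 rot [-0.1  0.1 -0.1]
u -0.17499739031337214 v 0.007479020682724891 z 0.21493979151020717
```

View pics/s3z.png

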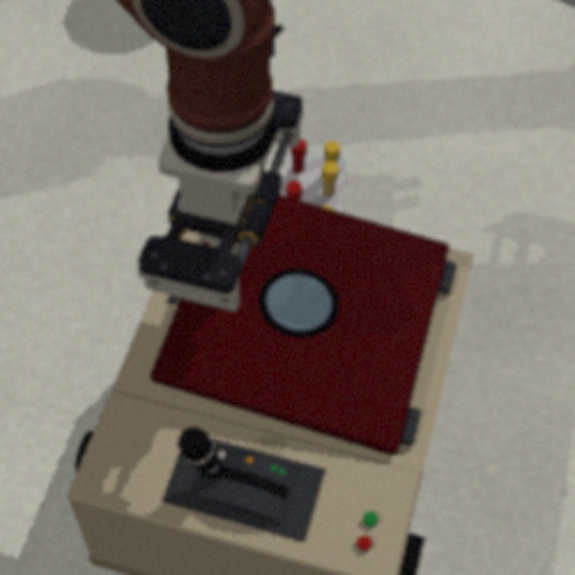

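Emit:
{"api": "play_rows", "payload": {
  "plan": "0.005 0 0 0 0 0 -1;0.01 0 0 0 0 0 -1;0.014 0 0 0 0 0 -1;0.017 0 0 0 0 0 -1;0.019 0 0 0 0 0 -1"
}}

```text
clock: 4.33
ee_pos: [0.5165, 0.0622, 0.1972]
tcp_rot: [[0.0, -0.304, 0.953], [0.001, 0.953, 0.304], [-1.0, 0.0, 0.001]]
force: [-6.5, -0.6, 22.1]
opening: 0.008
```

Emit:
{"api": "play_rows", "payload": {
  "plan": "0.001 0 0 0 0 0 -1;0.001 0 0 0 0 0 -1;0.001 0 0 0 0 0 -1"
}}

```text
clock: 4.58
ee_pos: [0.5164, 0.0622, 0.1972]
tcp_rot: [[0.001, -0.304, 0.953], [0.001, 0.953, 0.304], [-1.0, 0.0, 0.002]]
force: [-3.9, 0.1, 14.1]
opening: 0.009
```

Emit:
{"api": "play_rows", "payload": {
  "plan": "-0.03 0 0 0 0 0 -1;-0.06 0 0 0 0 0 -1;-0.09 0 0 0 0 0 -1;-0.1 -0.03 -0.02 0 0 0 -1;-0.1 -0.06 -0.05 0 0 0 -1"
}}

```text
clock: 5.0
ee_pos: [0.4908, -0.0083, 0.2979]
tcp_rot: [[0.01, -0.31, 0.951], [0.001, 0.951, 0.31], [-1.0, -0.002, 0.01]]
force: [0.5, -1.9, -0.1]
opening: 0.004
```

```bash
python3 -c "
from h import *
print(c2w(-.07,-.11,.33))
s=to(c2w(-.07,-.11,.30));d=s['ee_pos']-HG;print('u',d@CX,'v',d@CY,'z',s['ee_pos'][2])
s=snap('scene','s4');cv2.imwrite('pics/s4z.png',cv2.resize(s[70:320,200:450],None,fx=2.3,fy=2.3))
for c in ['scene','top']:
  if c=='top': snap(c,'t4')
  for t in ['grip','lid_front','lid_hinge','centrifuge']: print(c,t,[(np.round(d['position'],1),round(d['confidence'],2)) for d in ctrl.mark_of(c,t)][:2])
print('pred')
import h
h.GX=[0.0033,-.1078]
P,_=model([.5937,.0288,.3145,0,0])
for c in ['scene','top']: print(c,np.round(proj(c,[P[k] for k in ['grip','lid_front','lid_hinge']]),1).tolist(), np.round(proj(c,[P[k] for k in ['lf_l','lf_r','lh_l','lh_r']]),1).tolist())
for l in (.03,): print(np.round(proj('scene',model([.5937,.0288,.3145,l,0])[0]['lid_front'])))
"
```

```text
[ 0.56112 -0.09744  0.33   ]
t 5.0 pos [ 0.4908 -0.0083  0.2979] F [ 0.5 -1.9 -0.1] open 0.0
shift [-0.0015 -0.1065  0.0393] | 0.114 rot [0.  0.6 0.1]
u -0.22153502470465536 v -0.053458158507882596 z 0.2979338250126346
scene grip [(array([307. , 243.5]), 0.71)]
scene lid_front [(array([300.3, 172.1]), 0.93)]
scene lid_hinge [(array([406.2, 202.4]), 0.93)]
scene centrifuge []
top grip [(array([388.4, 173.1]), 0.63), (array([424.2, 126.8]), 0.27)]
top lid_front [(array([319.8, 231.3]), 0.74)]
top lid_hinge [(array([290.8, 134. ]), 0.82)]
top centrifuge []
pred
scene [[306.6, 243.3], [300.4, 172.3], [404.5, 202.3]] [[316.7, 132.3], [282.2, 217.1], [416.4, 155.6], [393.0, 246.8]]
top [[389.7, 173.0], [322.8, 229.6], [293.7, 134.0]] [[272.8, 244.8], [372.3, 214.4], [244.4, 146.7], [341.6, 118.0]]
[[300. 171.]]
```

View pics/s4z.png

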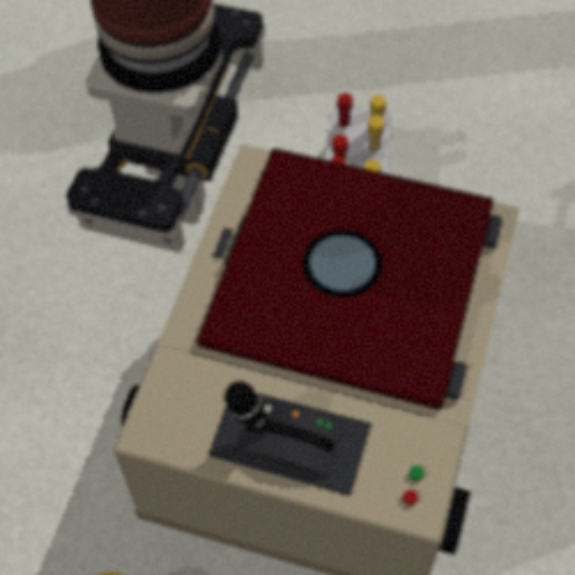

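Emit:
{"api": "play_rows", "payload": {
  "plan": "0 -0.035 0.01 0 0 0 -1;0 -0.07 0.01 0 0 0 -1;0 -0.105 0.01 0 0 0 -1;0 -0.105 0.01 0 0.6 0 -1;0.02 -0.105 0.01 0 0.6 0 -1"
}}

```text
clock: 5.92
ee_pos: [0.5316, -0.1099, 0.2771]
tcp_rot: [[-0.002, -0.299, 0.954], [-0.006, 0.954, 0.299], [-1.0, -0.005, -0.004]]
force: [0.3, 0.4, -0.0]
opening: 0.005
```

```bash
python3 -c "
from h import *
s=to(c2w(-.085,-.108,.219))
s=snap('scene','s5');w=snap('wrist','w5');cv2.imwrite('pics/s5z.png',np.hstack([cv2.resize(s[120:320,200:400],(400,400)),w[:,120:520]]))
for c in ['wrist','scene']:
  for d in ctrl.mark_of(c,'grip')[:2]: print(c,np.round(d['position'],1),round(d['confidence'],2))
m=ctrl.camera_model('wrist');st=ctrl.read_state();H=m['hand_eye'];K=np.array([[m['fx'],0,m['cx']],[0,m['fy'],m['cy']],[0,0,1]])
Rw=st['tcp_rot']@H[:3,:3];tw=st['tcp_rot']@H[:3,3]+st['ee_pos']
X=c2w(-.031,-.108,.209);print(cv2.projectPoints(X[None],cv2.Rodrigues(Rw.T)[0],-Rw.T@tw,K,m['distortion'])[0])
"
```

```text
t 5.92 pos [ 0.5316 -0.1099  0.2771] F [ 0.3  0.4 -0. ] open 0.0
shift [0.058  0.0051 0.0171] | 0.061 rot [-0.6 -0.2  0.3]
wrist [496.  212.7] 0.37
scene [304.7 241.8] 0.78
[[[317.87142405 302.70747939]]]
```

View pics/s5z.png

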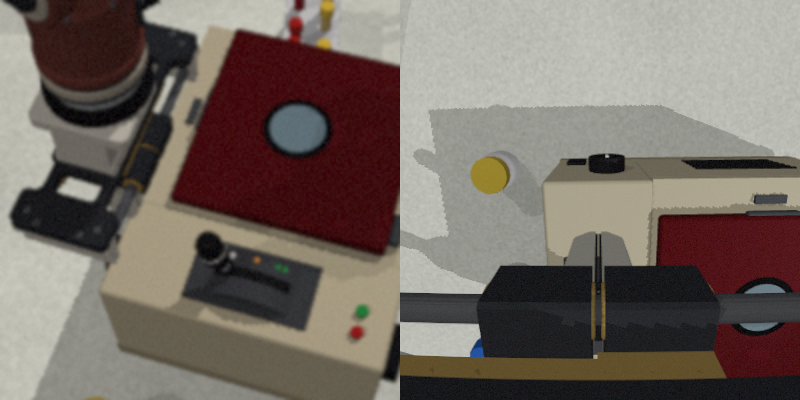

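Emit:
{"api": "play_rows", "payload": {
  "plan": "0.03 0.003 0 0 0 0 -1;0.058 0.005 0.005 -0.6 0 0 -1;0.058 0.005 0.016 -0.6 0 0 -1;0.058 0.005 0.026 -0.6 0 0 -1;0.058 0.005 0.034 -0.6 0 0 -1"
}}

```text
clock: 6.53
ee_pos: [0.5606, -0.0913, 0.2173]
tcp_rot: [[-0.008, -0.315, 0.949], [-0.003, 0.949, 0.315], [-1.0, -0.001, -0.008]]
force: [-0.2, 0.4, 0.3]
opening: 0.006
```

```bash
python3 -c "
from h import *
s=to(c2w(-.056,-.108,.219))
s=snap('scene','s6');cv2.imwrite('pics/s6z.png',cv2.resize(s[170:320,230:400],None,fx=4,fy=4))
"
```

```text
t 6.53 pos [ 0.5606 -0.0913  0.2173] F [-0.2  0.4  0.3] open 0.01
shift [-0.0018 -0.0041  0.0126] | 0.013 rot [ 0.3 -0.5  0. ]
```

View pics/s6z.png

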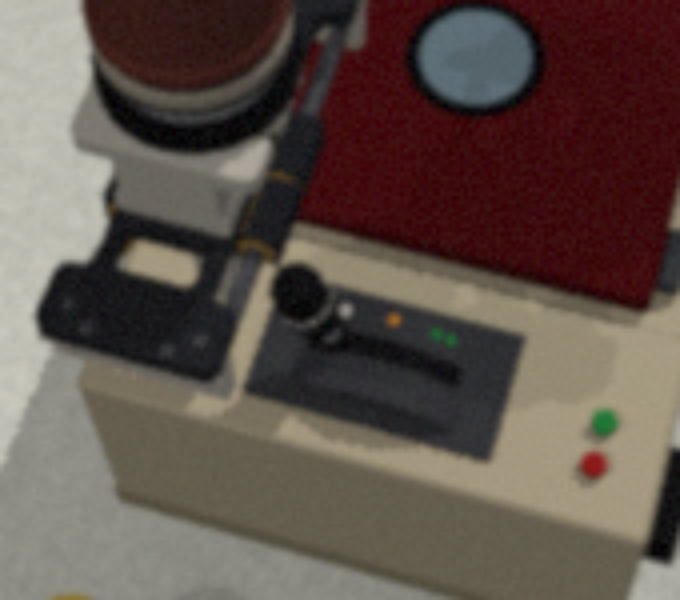

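Emit:
{"api": "play_rows", "payload": {
  "plan": "-0.001 -0.004 0.01 0 0 0 -1;-0.001 -0.004 0.02 0 0 0 -1;-0.001 -0.004 0.03 0 0 0 -1;-0.001 -0.004 0.042 0 0 0 -1;-0.001 -0.004 0.054 0 0 0 -1"
}}

```text
clock: 7.0
ee_pos: [0.6107, -0.0811, 0.2188]
tcp_rot: [[-0.01, -0.311, 0.95], [-0.006, 0.95, 0.311], [-1.0, -0.002, -0.011]]
force: [-6.7, -2.8, 5.9]
opening: 0.003
```

```bash
python3 -c "
from h import *
s=to(c2w(.013,-.108,.219))
s=snap('scene','s7');cv2.imwrite('pics/s7z.png',cv2.resize(s[170:320,230:400],None,fx=4,fy=4))
"
```

```text
t 7.0 pos [ 0.6107 -0.0811  0.2188] F [-6.7 -2.8  5.9] open 0.0
shift [-0.0006  0.0018  0.0308] | 0.031 rot [ 0.1 -0.7  0.1]
```

View pics/s7z.png

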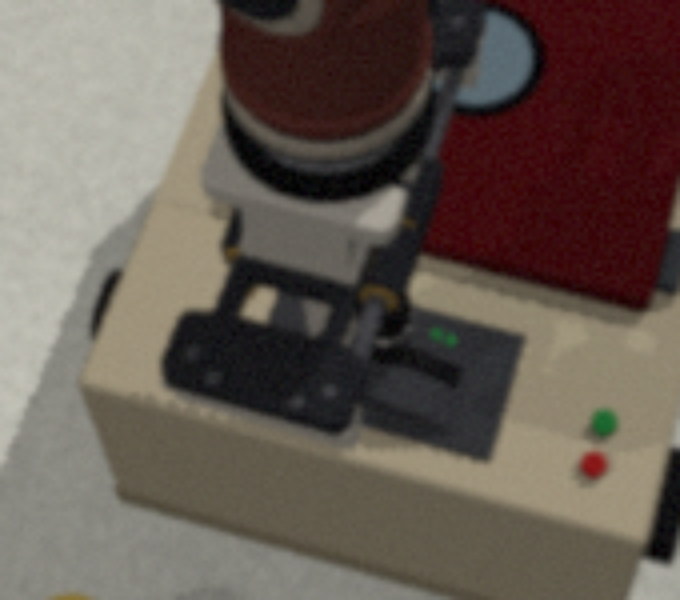

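Emit:
{"api": "play_rows", "payload": {
  "plan": "0 0.002 0.01 0 0 0 -1;0 0.002 0.018 0 0 0 -1;0 0.002 0.024 0 0 0 -1;0 0.002 0.028 0 0 0 -1;0 0.002 0.031 0 0 0 -1"
}}

```text
clock: 7.47
ee_pos: [0.6394, -0.0676, 0.217]
tcp_rot: [[-0.013, -0.314, 0.949], [-0.004, 0.949, 0.314], [-1.0, 0.0, -0.013]]
force: [-7.2, -2.1, 5.3]
opening: 0.007
```

Emit:
{"api": "play_rows", "payload": {
  "plan": "0 0 0.002 0 0 0 -1;0 0 0.004 0 0 0 -1;0 0 0.005 0 0 0 -1"
}}

```text
clock: 7.72
ee_pos: [0.6398, -0.0675, 0.2168]
tcp_rot: [[-0.023, -0.312, 0.95], [-0.005, 0.95, 0.312], [-1.0, 0.002, -0.024]]
force: [-13.3, -2.1, 10.6]
opening: 0.006
```

```bash
python3 -c "
from h import *
s=to(c2w(.013,-.108,.219))
s=snap('scene','s8');cv2.imwrite('pics/s8z.png',cv2.resize(s[170:320,230:400],None,fx=4,fy=4))
"
```

```text
t 7.72 pos [ 0.6398 -0.0675  0.2168] F [-13.3  -2.1  10.6] open 0.01
shift [-0.0022 -0.0021 -0.0012] | 0.003 rot [ 0.2 -1.4 -0.1]
```

View pics/s8z.png

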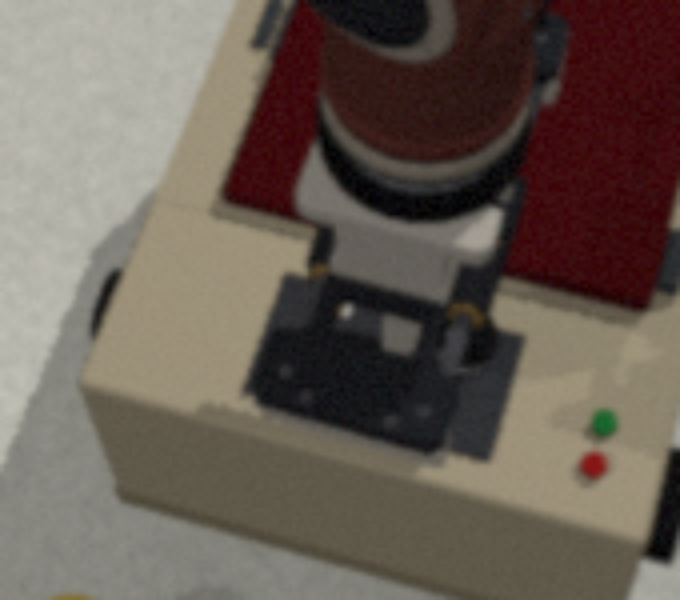

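Emit:
{"api": "play_rows", "payload": {
  "plan": "0 0 -0.012 0 0 0 -1;0 0 -0.03 0 0 0 -1;0 0 -0.05 0 0 0 -1;-0.03 0 -0.07 0 0 0 -1;-0.07 0 -0.09 0 0 0 -1"
}}

```text
clock: 8.18
ee_pos: [0.5591, -0.0928, 0.2824]
tcp_rot: [[-0.017, -0.314, 0.949], [-0.001, 0.949, 0.314], [-1.0, 0.004, -0.016]]
force: [0.8, -0.4, 1.7]
opening: 0.004
```

Emit:
{"api": "play_rows", "payload": {
  "plan": "-0.035 0 -0.02 0 0 0 -1;-0.06 0 -0.05 0 0 0 -1;-0.07 0 -0.08 0 0 0 -1;-0.07 0 -0.08 0 0 0 -1;-0.07 0 -0.08 0 0 0 -1"
}}

```text
clock: 8.6
ee_pos: [0.4861, -0.1185, 0.357]
tcp_rot: [[-0.006, -0.312, 0.95], [-0.003, 0.95, 0.312], [-1.0, -0.001, -0.007]]
force: [-0.1, -0.2, -1.1]
opening: 0.002
```

```bash
python3 -c "
from h import *
s=to(c2w(.013,-.108,.219))
s=snap('scene','s9');t=snap('top','t9');cv2.imwrite('pics/s9z.png',np.hstack([cv2.resize(s[70:370,200:450],None,fx=1.5,fy=1.5),cv2.resize(t[70:370,200:470],None,fx=1.5,fy=1.5)]))
for c in ['scene','top']:
  for t in ['grip','lid_front','rack_mid','spirit_mid','specimen_mid']: print(c,t,[(np.round(d['position'],1),round(d['confidence'],2)) for d in ctrl.mark_of(c,t)][:1])
import h
h.GX=[0.0033,-.1078]
for sel in (0,.35,.6,.7):
  P,_=model([.5937,.0288,.3145,0,sel])
  print(sel,[np.round(proj(c,[P[k] for k in ['grip','lid_front']]),1).tolist() for c in ('scene','top')])
"
```

```text
t 8.6 pos [ 0.4861 -0.1185  0.357 ] F [-0.1 -0.2 -1.1] open 0.0
shift [ 0.1369 -0.0015  0.1617] | 0.212 rot [ 0.2 -0.4  0.1]
scene grip [(array([346.4, 255.9]), 0.73)]
scene lid_front [(array([304.3, 172. ]), 0.94)]
scene rack_mid [(array([354.1, 140.3]), 0.97)]
scene spirit_mid [(array([340.9, 353. ]), 0.87)]
scene specimen_mid [(array([245.8, 334.7]), 0.8)]
top grip [(array([376.2, 142.9]), 0.51)]
top lid_front [(array([320.7, 229.3]), 0.7)]
top rack_mid [(array([233.6, 231.4]), 0.57)]
top spirit_mid [(array([422.3, 125.3]), 0.76)]
top specimen_mid [(array([443.5, 204.4]), 0.44)]
0 [[[306.6, 243.3], [300.4, 172.3]], [[389.7, 173.0], [322.8, 229.6]]]
0.35 [[[325.7, 247.0], [300.4, 172.3]], [[384.8, 156.0], [322.8, 229.6]]]
0.6 [[[339.7, 251.7], [300.4, 172.3]], [[380.7, 144.5], [322.8, 229.6]]]
0.7 [[[345.1, 253.9], [300.4, 172.3]], [[379.1, 140.3], [322.8, 229.6]]]
```

View pics/s9z.png

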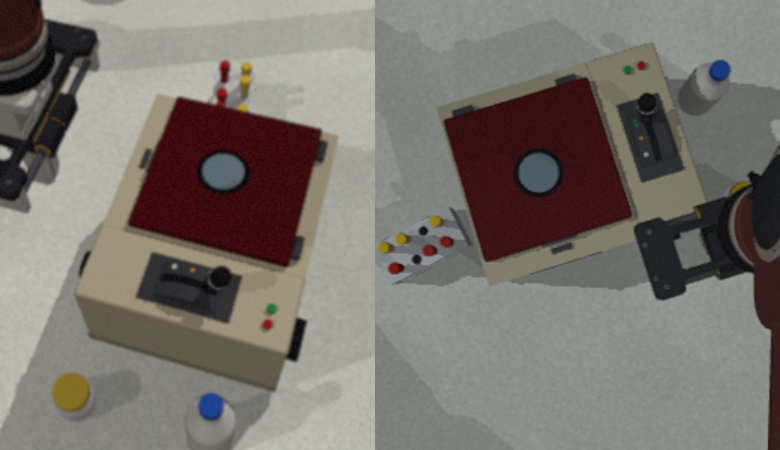

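```bash
python3 -c "
from plant import ctrl
print(ctrl.sign_off())"
```

```text
the job is handed in; nothing more can be done
None
```

I pushed the lid shut with closed fingers, then pushed the lever from stop, past the low-speed click, to full speed. The arm then backed off and I handed the job in at about 9 s. The sign-off reports no verdict.

- **Lid:** at the end of the push the fingertips stood at z 0.175 m, which is the height of the shut lid's upper face. The force reached 22 N with no further movement. After I lifted off, the lid showed where the model puts a shut lid in both cameras.
- **Lever:** the push ended at a hard stop, with about 13 N back against the push and no further movement. The detected grip is within about 2 px (scene) and 4 px (top) of the full-speed prediction, and about 20 px from the low-speed one. The picture shows the lever leaning to the back.
- **Bystanders:** the bottle, jar and rack stand where they were, within about 2 px. The exception is the rack in the top view, which read 4–5 px off at a lower confidence (0.57). The scene camera put it within 1 px, so I took this as detector noise.
- **One disagreement:** the last detection of the lid's front edge in the scene view was about 4 px sideways from the model, and the one just after the lid was closed matched it. I also took this as detector noise, since raising the lid slightly would move that point up in the picture, not sideways.

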